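# Load a stand-off into the test rig and latch the guard

## Task

Tip the tilt-out parts bin forward, take out the metal stand-off that is inside and lay it down in the V-shaped cradle of the test rig. Then push the rig's clear sliding guard over it until the guard's latch clicks shut. Leave the parts bin tipped fully shut again, and do not disturb the tweezers or the other stand-off that is standing on the bench.

Things in the scene. Friction and masses are not known exactly. Their poses are not given: they have to be found in the camera images.
- bin_housing: Grey painted sheet housing of the tilt-out bin, fixed to the bench, 125 (x) x 157 (y) x 111 mm high, open at the front. Origin: centre of its underside. Its open front, where the bin tips out, faces its own -x (roughly towards the robot). Its roof covers only own x from +13 to +65 mm, top at z = 111 mm.
- bin (a joint): Tilt of the grey plastic bin (130 mm wide inside, low ends 34 mm high) about the pivot bin_hinge. 0 = shut, its 75 mm high front wall leaning 20 deg back; it grows as the top is pulled forward (housing's -x) and down, to 0.94 rad = stop, front wall leaning 34 deg forward. Stiff pivot (about 0.06 N m, 1 N at the tab): it stays where it is left.
- bin_trough (a point): Moves with the bin: where the stand-off's centre lies once the bin is fully tipped out (it rolls there and keeps lying along the housing's y): then 7 mm behind and 16 mm above the pivot. Around it the bin is a trough along y: a nearly level strip 16 mm wide, 8 mm above the pivot and centred on it, a floor rising rearward at 34 deg, and the front wall sloping 56 deg up and forward.
- bin_tab (a point): Grip point of the black pull tab at the middle of the bin's front wall top: 30 mm wide along the housing's y, 12 mm thick, ending 12 mm beyond this point. Grip it from above across its 30 mm width; it turns between the fingers as the bin tips. 100 mm from the pivot axis: when shut 25 mm behind and 97 mm above the pivot, when tipped out 64 mm in front and 77 mm above. The wall's top edge is 25 mm below it.
- bin_hinge (a point): Middle of the bin's pivot axis, in the housing 45 mm in front of its origin and 32 mm above the bench; its y axis is the pivot axis.
- standoff: The stand-off described under standoff_mid; origin at the centre of one end face.
- standoff_mid (a point): Centre of the plain metal stand-off to be loaded: a turned aluminium cylinder 30 mm long, 18 mm across with two flats 16 mm apart. Its own z axis is its length. It starts lying in the bin along the housing's y axis, within 12 mm of the bin's middle; take it by its two end faces (30 mm apart).
- rig: The test rig: flat aluminium base plate 280 (x) x 140 (y) x 20 mm, fixed to the bench, origin at the centre of its underside. Its own +x points roughly away from the robot: the way in which the guard shuts. A low end stop stands at its far end.
- cradle (a point): Centre of the stand-off when it rests properly in the steel V-cradle: 60 mm from the rig's origin along its +x, 58 mm above the bench. The groove runs along the rig's y (axes as the rig's) and is 20 mm long, so both ends of the 30 mm stand-off overhang by 5 mm; 36 mm wide over its rims, which stand 63 mm above the bench. The base plate lies 38 mm below.
- guard (a joint): Slide along the rig's +x of the clear plastic guard, a ribbed hood 110 (x) x 100 x 107 mm high, open below and at its +x end. 0 = fully open (centre 80 mm before the rig's origin), 0.140 m = end stop, over the cradle. Starts within 25 mm of open. Slides with about 1 N; a spring roller catch resists from 0.123 m (5 to 10 N), snaps over at 0.131 m; then it is latched, at about 0.139.
- guard_fin (a point): Grip point of the black upright fin on top of the guard, at the hood's centre, 136 mm above the bench. The fin is 44 mm long along the rig's x, 14 mm thick along y, its top 14 mm above this point and its foot on the hood 26 mm below. Grip it across its thickness or push it from behind. It moves with the guard.
- spare_spacer: Another, identical stand-off, standing upright on the open bench: to be left alone. Origin: centre of its underside.
- tweezers_1: Metal tweezers 121 mm long lying on the bench in front: to be left alone.

How it is judged (in metres and radians):
On the way, in this order (a step that is already met when the one before it is completed fails the run):
1. the bin is tipped out (at least 0.75 rad) (value of joint bin above 0.75 rad), for 0.2 s.
2. the stand-off lies in the cradle, let go, while the guard is still open (horizontal distance between standoff_mid and cradle below 0.01 m and z of standoff_mid in the frame of cradle between -0.006 and 0.006 m and angle between the z axis of standoff_mid and the y axis of cradle, either way round below 0.2 rad and contact force between the fingers and standoff below 0.1 N and value of joint guard below 0.06 m), for 0.2 s.
3. the guard is shut past its catch (at least 0.135 m) (value of joint guard above 0.135 m), for 0.2 s.
At the end, for the whole second after the job is handed in: The guard is latched (joint at least 0.135 m), the stand-off rests in the V-cradle (centre within 10 mm horizontally and 6 mm in height, lying along the groove within 0.2 rad), and the bin is tipped shut again (within 0.08 rad) (value of joint guard above 0.135 m and value of joint bin below 0.08 rad and horizontal distance between standoff_mid and cradle below 0.01 m and z of standoff_mid in the frame of cradle between -0.006 and 0.006 m and angle between the z axis of standoff_mid and the y axis of cradle, either way round below 0.2 rad and linear speed of standoff below 0.02 m/s); the robot touches nothing.
It fails at once if the spare stand-off is moved by more than 20 mm or tipped over (distance of spare_spacer from where it was at the start of the episode above 0.02 m or angle between spare_spacer's own z axis and vertical above 0.5 rad).
It fails at once if the tweezers are moved by more than 20 mm (distance of tweezers_1 from where it was at the start of the episode above 0.02 m).
It also fails if it takes over 64 s, if anything falls off the work surface, if the arm or the gripper's body presses on something with over 40 N, if the wrist force passes 120 N, or if a joint passes its speed limit or range.

## Robot

A 6-joint arm with a two-finger parallel gripper is mounted at the origin on a cart in front of the work surface, level with it; the furniture and walls round the work are solid. World frame = base frame: x ahead of the robot, y to its left, z up, the work surface at z = 0. Lengths are in mm, angles in rad, forces in N, time in s.
With the tool pointing down it reaches from about 325 to 875 mm from the base axis. Payload 4.4 kg.
Tool frame: the origin (TCP) lies on the centre line of the jaws, within the pads' length; the fingertips stand ahead of it and the grasp point (between the pads) lies 6 mm ahead of it (ctrl.tcp_to_tips is the z of the fingertips in the tool frame, in mm); z points along the fingers, y is the line along which they close (so a half turn about z gives the same grasp; the last joint's range is limited). The gripper opens to 85 mm and grips with 20 to 120 N. Pads are 22 mm wide; open, the fingers measure 114 mm over their backs; the gripper's body (76 mm by 85 mm) begins 54 mm behind the grasp point. The pads swing forward as they close: fully open they stand 13 mm farther back than shut.
Start: joints at [-1.343, 0.207, 1.542, -0, 1.393, -0.15], TCP at [212.626, -534.245, 256.282] pointing down, gripper open.
Joint ranges: [-2.73, 2.73], [-0.86, 2.22], [0.23, 2.46], [-1.11, 4.25], [0.08, 2.63], [-2.82, 2.82]. Speed limits (rad/s): [2.79, 2.79, 3.14, 3.14, 3.14, 3.14].

## Interface

Orientations are given as a 3x3 rotation matrix whose columns are the frame's x, y, z axes.
In Python, from plant import ctrl, sensors, optics gives the robot as it stands. Calls block until the motion is done:
- ctrl.move_ptp(position, orientation): joint-space move of the TCP to a pose.
- ctrl.move_l(position, rot=None, vel=150, threshold=None): straight line of the TCP; rot=None keeps the orientation; vel is the mean speed in mm/s. With threshold (N) it stops when the force on the tool has changed by that much, and returns True; else False.
- ctrl.set_joints(angles): joint-space move.
- ctrl.gripper_to(opening, force=None): finger opening in mm; force is the grip in N (None keeps the last); returns when the fingers have stopped.
- ctrl.hold(seconds).
- ctrl.solve_ik(position, orientation): joint angles nearest the present ones, or None.
- sensors.read_state(): the state.
- optics.grab_frame(name): name is "scene" or "top" or "wrist"; returns (picture, depth): 420x560x3 uint8, red, green, blue; 420x560 float32, mm along the optical axis (not along the pixel's ray), 0 where there is no reading.
- optics.camera_params(name): a dict with "mtx" (3x3 intrinsics, pixels), "R" (3x3) and "t" (3): a world point X has camera coordinates R X + t; the wrist camera has in their place "T_tool_cam" (4x4, takes a point from camera to tool coordinates, whose origin is the TCP and whose axes are the flange's). Camera axes: x right, y down, z forward; pixel columns grow to the right and rows downward; lengths in mm; the calibration is good to about 2 mm. A picture is of the moment at which its call begins: read the wrist's pose just before it. camera_params takes no time and is no camera call.
A pose or a line that the arm cannot do raises ctrl.MotionError and nothing moves.
- ctrl.finish_job(): hands the job in; it is judged then, once.
The state is a dict: "t": time; "q": joint angles; "qvel": joint speeds; "tau": joint torques, N m; "eef_pos": TCP position; "eef_rot": TCP orientation; "force": force on the tool from outside, world axes, zero at the start; "wrist_torque": the same for the moment, N m; "grip_width": finger opening in mm; "grasp_force": force on a finger pad.
Only numpy, scipy, OpenCV 4.12 (cv2) and the standard library are available. Lean on these libraries where they do the work, as an engineer would, in place of code of your own. Each camera call takes 0.05 s, during which the arm holds its last target. There are 200 camera calls.

## Working session

There is one attempt and no reset: what is moved stays moved. The work goes in short steps, each a Python script; the robot and the scene stay as the last script left them, time stands still between calls to the robot, and variables do not carry over. Pictures are saved under pics/ and viewed, at most 10 in all, crops included, and the job is handed in when it is done.

```bash
ls; mkdir -p pics; cat > h.py <<'E'
import numpy as np, cv2
from plant import ctrl, sensors, optics
def snap(n,f):
    p,d=optics.grab_frame(n); cv2.imwrite(f'pics/{f}.png',p[:,:,::-1]); np.save(f'pics/{f}.npy',d); return p,d
def world(n,d,u,v,r=1):
    c=optics.camera_params(n); K=c['mtx']
    w=d[v-r:v+r+1,u-r:u+r+1]; w=w[w>0]; z=np.median(w)
    X=np.linalg.solve(K,[u*z,v*z,z]); return c['R'].T@(X-c['t'])
E
python3 - <<'E'
from h import *
for n in('scene','top'):
    snap(n,n+'0'); c=optics.camera_params(n); print(n,c['mtx'].round(1).tolist(),(-c['R'].T@c['t']).round(),c['R'].round(3).tolist())
print(sensors.read_state()['t'],ctrl.tcp_to_tips)
E
```

```text
pics
scene [[465.1, 0.0, 280.2], [0.0, 465.1, 216.9], [0.0, 0.0, 1.0]] [-104.  636.  628.] [[-0.647, -0.762, -0.015], [-0.411, 0.365, -0.835], [0.643, -0.534, -0.549]]
top [[470.4, 0.0, 270.0], [0.0, 470.4, 207.8], [0.0, 0.0, 1.0]] [ 343.  128. 1066.] [[-0.007, -1.0, -0.002], [-0.992, 0.007, -0.128], [0.128, 0.001, -0.992]]
0.1 25.0
```

View pics/top0.png

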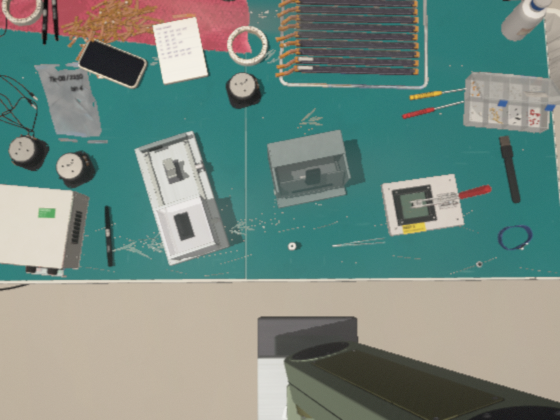

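View pics/scene0.png

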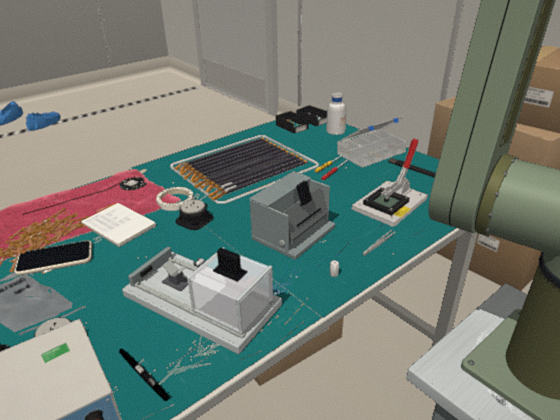

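```bash
python3 - <<'E'
from h import *
d=np.load('pics/top0.npy'); c=optics.camera_params('top')
v,u=np.mgrid[:420,:560]
P=np.stack([u*d,v*d,d],-1)@np.linalg.inv(c['mtx']).T; P=(P-c['t'])@c['R']; P[d<=0]=np.nan
np.save('pics/topP.npy',P)
def rect(name,u0,u1,v0,v1,zl,zh):
    Q=P[v0:v1,u0:u1].reshape(-1,3); Q=Q[(Q[:,2]>zl)&(Q[:,2]<zh)]
    r=cv2.minAreaRect(Q[:,:2].astype(np.float32)); print(name,len(Q),np.round(r[0],1),np.round(r[1],1),round(r[2],2),Q[:,2].mean().round(1))
print('bench',np.nanmedian(P[150:250,235:260,2]))
rect('plate',125,240,122,270,12,26)
rect('rig all',125,240,122,270,12,160)
rect('rig 95+',125,240,122,270,95,115)
rect('fin',125,240,122,270,125,160)
rect('cradle',155,192,150,188,50,70)
rect('hous all',262,362,122,212,8,140)
rect('roof',262,362,122,212,104,116)
rect('tab',262,362,150,212,118,150)
rect('tabreg',302,325,165,190,100,150)
rect('spare',284,300,238,252,20,40)
img=cv2.imread('pics/top0.png')
a=cv2.resize(img[120:275,125:365],None,fx=3.3,fy=3.3,interpolation=cv2.INTER_CUBIC); cv2.imwrite('pics/c1.png',a)
h=np.clip(P[...,2]*1.6,0,255); h=np.nan_to_num(h).astype(np.uint8)
for vv in range(160,206,4): print(vv,[int(x) if x==x else -1 for x in P[vv,296:332:3,2]], P[vv,312,0].round() )
E
```

```text
bench -1.720779416331515
plate 3983 [506.4 330.9] [280.3 140.7] 18.03 19.0
rig all 7592 [506.4 330.9] [280.3 140.7] 18.03 52.6
rig 95+ 2343 [431.8 306.7] [110.4  99.7] 17.96 104.7
fin 183 [431.4 306.4] [43.1 14.3] 17.36 144.9
cradle 119 [563.3 349. ] [42.9 19.2] 18.05 57.0
hous all 4787 [556.8  48.3] [125.6 160. ] 11.19 73.6
roof 1934 [567.9  48.9] [103.4 156.9] 11.48 109.2
tab 148 [533.7  42.9] [18.6 28.8] 9.06 133.3
tabreg 230 [531.5  38. ] [24.8 47.2] 11.59 124.4
spare 42 [393.1  81.8] [15.4 15.5] 88.78 28.1
160 [109, 111, 111, 107, 35, 37, 35, 31, 32, 33, 33, 30] 584.0
164 [30, 33, 37, 33, 33, 31, 33, 28, 28, 29, 31, 26] 575.0
168 [31, 31, 30, 28, 27, 28, 135, 137, 25, 28, 24, 25] 566.0
172 [24, 26, 22, 138, 138, 140, 139, 137, 23, 18, 25, 101] 534.0
176 [23, 31, 34, 120, 132, 128, 127, 124, 98, 98, 93, 89] 528.0
180 [101, 97, 96, 108, 112, 117, 114, 108, 80, 80, 72, 72] 523.0
184 [86, 82, 81, 76, 104, 74, 70, 67, 62, 63, 60, 60] 522.0
188 [68, 64, 60, 58, 61, 64, 59, 53, 45, 42, 41, 38] 516.0
192 [51, 52, 48, 44, 40, 14, 7, 10, 11, 9, 9, 7] 515.0
196 [10, 12, 7, 9, 8, 11, 12, 12, 8, 11, 10, 9] 506.0
200 [8, 8, 10, 10, 10, 10, 9, -3, 0, -3, -2, -5] 497.0
204 [0, -4, 0, 0, 1, 0, 0, 2, -4, -3, 0, -3] 489.0
```

View pics/c1.png

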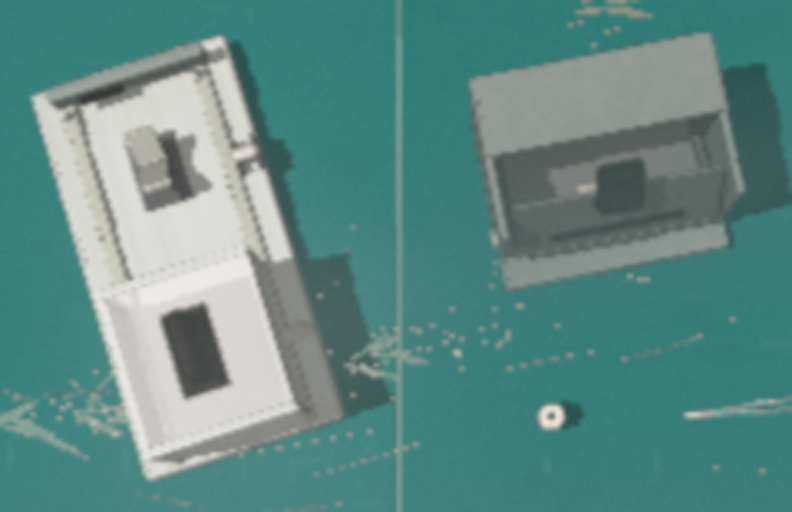

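```bash
cat >> h.py <<'E'
def down(yaw,flip=1):
    y=np.array([-np.sin(yaw),np.cos(yaw),0])*flip; z=np.array([0,0,-1.]); return np.column_stack([np.cross(y,z),y,z])
HY,RY=np.radians(11.35),np.radians(18.02)
H0=np.array([557.,47.1,0]); R0=np.array([506.4,330.9,0])
def fr(o,yaw,p):
    c,s=np.cos(yaw),np.sin(yaw); return o+np.array([c*p[0]-s*p[1],s*p[0]+c*p[1],p[2]])
def hs(*p): return fr(H0,HY,p)
def rg(*p): return fr(R0,RY,p)
A0=np.arctan2(25,97)
def tab(th,up=0):   # tab grip point for bin angle th -> TCP (grasp point 6 ahead)
    a=A0-th; return hs(-45+100*np.sin(a),0,32+100*np.cos(a)+6+up)
E
python3 - <<'E'
from h import *
s=sensors.read_state(); print(s['eef_rot'].round(2).tolist(),s['grip_width'])
for f in(1,-1):
    for n,p,R in(('tab0',tab(0,60),down(HY,f)),('tab1',tab(.94,4),down(HY,f)),('tr',hs(-43,0,70),down(HY,f)),('cr',rg(56,0,80),down(RY,f)),('fin',rg(-78,0,142),down(RY,f)),('finE',rg(60,0,142),down(RY,f))):
        q=ctrl.solve_ik(p,R); print(f,n,p.round(),None if q is None else np.round(q,2))
E
```

```text
[[0.93, 0.37, -0.0], [0.37, -0.93, 0.0], [0.0, -0.0, -1.0]] 85.51730098537338
1 tab0 [537.  43. 195.] [-0.08  0.19  1.69 -0.    1.26 -1.85]
1 tab1 [451.  26. 119.] [-0.14  0.11  1.96 -0.    1.06 -1.9 ]
1 tr [515.  39.  70.] [-0.09  0.32  1.83 -0.    0.99 -1.86]
1 cr [560. 348.  80.] [ 0.43  0.56  1.45 -0.    1.13 -1.46]
1 fin [432. 307. 142.] [ 0.45  0.24  1.76 -0.    1.15 -1.43]
1 finE [563. 349. 142.] [ 0.42  0.49  1.41 -0.    1.24 -1.46]
-1 tab0 [537.  43. 195.] [-0.08  0.19  1.69 -0.    1.26  1.29]
-1 tab1 [451.  26. 119.] [-0.14  0.11  1.96 -0.    1.06  1.24]
-1 tr [515.  39.  70.] [-0.09  0.32  1.83 -0.    0.99  1.28]
-1 cr [560. 348.  80.] [ 0.43  0.56  1.45 -0.    1.13  1.68]
-1 fin [432. 307. 142.] [ 0.45  0.24  1.76 -0.    1.15  1.71]
-1 finE [563. 349. 142.] [ 0.42  0.49  1.41 -0.    1.24  1.68]
```

```bash
python3 - <<'E'
from h import *
R=down(HY,-1)
ctrl.move_ptp(tab(0,60),R); ctrl.gripper_to(55,30); print(ctrl.tcp_to_tips)
print('hit',ctrl.move_l(tab(0,4),vel=80,threshold=8))
ctrl.gripper_to(20,30); s=sensors.read_state(); print(s['grip_width'],s['grasp_force'],s['force'].round(1),s['t'])
if s['grip_width']>25:
    for th in np.linspace(0,.95,8)[1:]:
        ctrl.move_l(tab(th,4),vel=60); s=sensors.read_state(); print(th.round(2),s['force'].round(1),s['grip_width'])
    ctrl.hold(.3); ctrl.gripper_to(55); ctrl.move_l(tab(.95,90),vel=200)
    ctrl.move_ptp(hs(-43,0,200),R)
    s=sensors.read_state(); np.savez('pics/w1s.npz',p=s['eef_pos'],R=s['eef_rot']); snap('wrist','w1'); print(s['t'])
E
```

```text
25.0
hit False
29.469340292482393 31.598188877105713 [-1.  -5.6  2.4] 4.0667
0.14 [ 1.9 -5.6 -0.4] 29.228873250686345
0.27 [ 2.2 -3.7  2.4] 29.340533619632694
0.41 [ 1.9 -4.3  5.2] 29.687281213237416
0.54 [-0.1 -4.1  8.4] 29.268298573417727
0.68 [-1.  -3.5 10.7] 29.6882321592388
0.81 [-2.6 -3.9 11. ] 29.719418788342768
0.95 [-2.6 -5.5  9.2] 29.825569451210285
8.3167
```

View pics/w1.png

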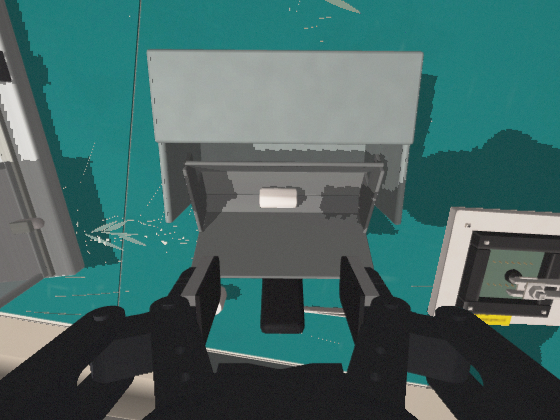

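```bash
python3 - <<'E'
from h import *
d=np.load('pics/w1.npy'); s=np.load('pics/w1s.npz'); c=optics.camera_params('wrist'); T=c['T_tool_cam']
def W(u,v,z=None):
    z=z or np.median(d[v-1:v+2,u-1:u+2]); X=np.linalg.solve(c['mtx'],[u*z,v*z,z]); return s['R']@(T[:3,:3]@X+T[:3,3])+s['p']
def loc(p):
    q=p-H0; a=HY; return np.round([q[0]*np.cos(a)+q[1]*np.sin(a),-q[0]*np.sin(a)+q[1]*np.cos(a),q[2]],1)
for n,u,v in(('L',262,197),('R',294,197),('top',278,192),('mid',278,197),('low',278,204),('tabL',265,283),('tabR',298,283),('tabm',282,283),('wallL',195,275),('wallR',374,275),('roofFL',157,141),('roofFR',409,141),('fl',230,205)): print(n,loc(W(u,v)))
im=cv2.imread('pics/w1.png'); g=cv2.cvtColor(im,6)
m=(g>170).astype(np.uint8); m[:180]=0; m[215:]=0; m[:,:240]=0; m[:,320:]=0
v,u=np.nonzero(m); Q=np.array([loc(W(a,b)) for a,b in zip(u,v)]); print('so',len(u),Q.min(0),Q.max(0),np.median(Q,0),u.min(),u.max(),v.min(),v.max())
E
```

```text
L [-37.7  15.3  55.3]
R [-37.6 -10.4  55.5]
top [-34.2   2.4  52.7]
mid [-37.7   2.4  55.2]
low [-43.7   2.4  54.6]
tabL [-91.8  11.6  97.2]
tabR [-92.  -12.4  96.6]
tabm [-91.9  -0.7  97. ]
wallL [-33.5  33.5 198.4]
wallR [-37.5 -38.1 190.3]
roofFL [ 10.6  75.  110.4]
roofFR [ 10.7 -76.8 110.8]
fl [-48.5  43.6  40.1]
so 672 [-46.9 -12.2  38.5] [-32.   18.8  56.3] [-38.55   3.2   54.4 ] 259 296 189 207
```

```bash
python3 - <<'E'
from h import *
ctrl.gripper_to(46,30)
ctrl.move_l(hs(-42.5,2.9,100),vel=120)
print('hit',ctrl.move_l(hs(-42.5,2.9,68),vel=50,threshold=5)); print(sensors.read_state()['eef_pos'][2])
ctrl.gripper_to(20,30); s=sensors.read_state(); print(s['eef_pos'],s['grip_width'],s['grasp_force'],s['force'].round(1),s['t'])
if s['grip_width']>25:
    ctrl.move_l(hs(-42.5,2.9,190),vel=150)
    s=sensors.read_state(); print(s['grip_width'],s['grasp_force'],s['t']); snap('wrist','w2');snap('scene','s2')
E
```

```text
hit False
67.97293033819426
[515.24853438  41.49833995  68.52170551] 28.9020894732852 30.443937193485908 [-0.1 -0.8  1.7] 10.6833
29.12603189846575 30.312152200494893 11.65
```

View pics/w2.png

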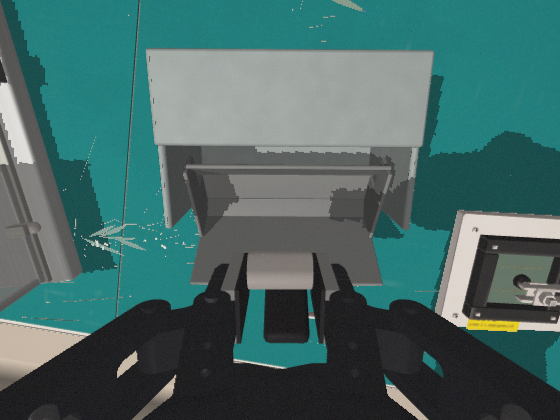

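```bash
python3 - <<'E'
from h import *
d=np.load('pics/w2.npy'); c=optics.camera_params('wrist'); T=c['T_tool_cam']
for u,v in((280,256),(280,262),(280,270),(280,278),(280,285),(255,270),(306,270)):
    z=np.median(d[v-1:v+2,u-1:u+2]); print(u,v,(T[:3,:3]@np.linalg.solve(c['mtx'],[u*z,v*z,z])+T[:3,3]).round(1))
ctrl.move_l(rg(56,0,190),down(RY,-1),vel=200)
ctrl.move_l(rg(56,0,92),vel=120)
print(sensors.read_state()['t']); snap('scene','s3'); snap('wrist','w3')
a=cv2.imread('pics/s3.png')[210:360,100:300]; b=cv2.imread('pics/w3.png')[130:330,150:400]
cv2.imwrite('pics/c3.png',np.hstack([cv2.resize(a,(400,300)),cv2.resize(b,(375,300))]))
E
```

```text
280 256 [ 9.8 -0.2 18.5]
280 262 [ 8.  -0.2 16.1]
280 270 [ 5.7 -0.2 13.1]
280 278 [ 1.9 -0.2 13.1]
280 285 [-2.2 -0.2 14.4]
255 270 [  5.5 -11.   13.4]
306 270 [ 5.5 11.  13.4]
14.4167
```

View pics/c3.png

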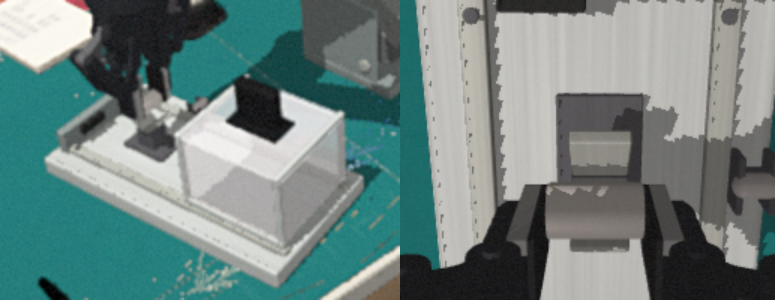

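```bash
python3 - <<'E'
from h import *
print('hit',ctrl.move_l(rg(56,0,77.5),vel=30,threshold=4)); s=sensors.read_state(); print(s['eef_pos'],s['force'].round(1))
ctrl.gripper_to(44); ctrl.hold(.2)
ctrl.move_l(rg(56,0,200),vel=180); ctrl.hold(.1)
s=sensors.read_state(); np.savez('pics/w4s.npz',p=s['eef_pos'],R=s['eef_rot']); p,d=snap('wrist','w4'); print(s['t'])
E
```

```text
hit True
[560.05000458 348.31975397  78.2849687 ] [1.6 0.8 1.4]
16.4083
```

View pics/w4.png

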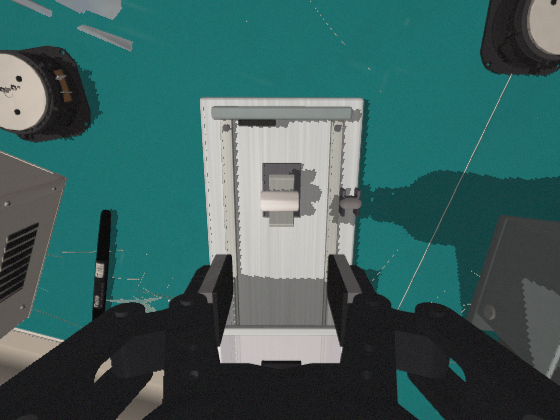

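```bash
python3 - <<'E'
from h import *
d=np.load('pics/w4.npy'); s=np.load('pics/w4s.npz'); c=optics.camera_params('wrist'); T=c['T_tool_cam']
def loc(u,v):
    z=np.median(d[v-1:v+2,u-1:u+2]); q=s['R']@(T[:3,:3]@np.linalg.solve(c['mtx'],[u*z,v*z,z])+T[:3,3])+s['p']-R0
    a=RY; return np.round([q[0]*np.cos(a)+q[1]*np.sin(a),-q[0]*np.sin(a)+q[1]*np.cos(a),q[2]],1)
for u,v in((262,201),(280,201),(297,201),(280,194),(280,208),(280,178),(280,222)): print(u,v,loc(u,v))
R=down(RY,-1)
ctrl.gripper_to(40)
ctrl.move_l(rg(-78,0,200),vel=200)
print('hit',ctrl.move_l(rg(-78,0,145),vel=100,threshold=8))
ctrl.gripper_to(5,50); st=sensors.read_state(); print(st['grip_width'],st['t'],st['force'].round(1))
if 10<st['grip_width']<18:
    ctrl.move_l(rg(40,0,145),vel=100); print(sensors.read_state()['force'].round(1))
    print('hit',ctrl.move_l(rg(60.5,0,145),vel=50,threshold=25)); ctrl.hold(.3)
    st=sensors.read_state(); q=st['eef_pos']-R0; print('x',q[0]*np.cos(RY)+q[1]*np.sin(RY),st['force'].round(1),st['grip_width'])
    ctrl.gripper_to(40); ctrl.move_l(rg(59,0,230),vel=150)
    ctrl.move_ptp(tab(.94,90),down(HY,-1)); print(sensors.read_state()['t'])
    snap('top','t5'); snap('scene','s5')
E
```

```text
262 201 [60.4 13.9 65.9]
280 201 [60.2 -0.1 65.4]
297 201 [ 60.1 -13.3  64.9]
280 194 [65.  -0.1 62.2]
280 208 [54.3 -0.1 64.3]
280 178 [77.7 -0.1 62.4]
280 222 [42.  -0.1 62.2]
hit False
13.080881044360517 18.5417 [ 1.4 -4.5  3.5]
[ 2.7 -5.7  2.8]
hit True
x 46.23149348818901 [0.1 0.9 6. ] 13.034429696190726
22.8667
```

View pics/s5.png

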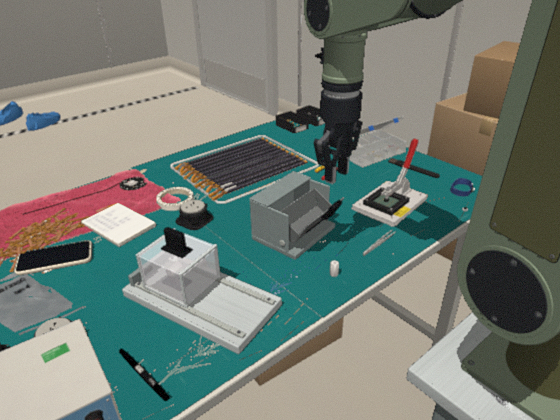

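```bash
python3 - <<'E'
from h import *
ctrl.gripper_to(55,30)
print('hit',ctrl.move_l(tab(.94,4),vel=120,threshold=8))
ctrl.gripper_to(20,30); s=sensors.read_state(); print(s['grip_width'],s['t'])
if s['grip_width']>25:
    for th in np.linspace(.94,-.02,8)[1:]:
        ctrl.move_l(tab(th,4),vel=60)
    s=sensors.read_state(); print(s['force'].round(1),s['grip_width']); ctrl.hold(.2); ctrl.gripper_to(55); ctrl.move_l(tab(0,90),vel=200)
    ctrl.move_ptp(rg(46,0,230),down(RY,-1)); ctrl.gripper_to(40)
    print('hit',ctrl.move_l(rg(46,0,145),vel=120,threshold=8))
    ctrl.gripper_to(5,60); print(sensors.read_state()['grip_width'])
    print('hit',ctrl.move_l(rg(60,0,145),vel=30,threshold=60)); ctrl.hold(.3)
    st=sensors.read_state(); q=st['eef_pos']-R0; print('x',q[0]*np.cos(RY)+q[1]*np.sin(RY),st['force'].round(1),st['grip_width'])
    ctrl.gripper_to(40); ctrl.move_l(rg(59,0,230),vel=150)
    ctrl.set_joints([-1.343,0.207,1.542,0,1.393,-.15]); print(sensors.read_state()['t'])
    snap('top','t6')
    d=np.load('pics/t6.npy'); c=optics.camera_params('top'); v,u=np.mgrid[:420,:560]
    P=np.stack([u*d,v*d,d],-1)@np.linalg.inv(c['mtx']).T; P=(P-c['t'])@c['R']
    def rect(n,u0,u1,v0,v1,zl,zh):
        Q=P[v0:v1,u0:u1].reshape(-1,3); Q=Q[(Q[:,2]>zl)&(Q[:,2]<zh)]
        r=cv2.minAreaRect(Q[:,:2].astype(np.float32)); print(n,len(Q),r[0],r[1],'rigx',(np.array(r[0])-R0[:2])@[np.cos(RY),np.sin(RY)])
    rect('hood',125,240,110,270,95,115); rect('fin',125,240,100,270,125,160); rect('tab',262,362,150,212,118,150); rect('spare',284,300,238,252,20,40)
    a=cv2.imread('pics/t6.png')[100:275,125:365]; cv2.imwrite('pics/c6.png',cv2.resize(a,None,fx=3.2,fy=3.2,interpolation=2))
E
```

```text
hit False
29.54969974894994 24.4667
[-0.1 -6.9 -2. ] 29.906161260519376
hit False
13.007977856656497
hit False
x 61.51483618142214 [ 2.7 -4.9  3.7] 13.153440537231882
36.2333
hood 2255 (562.8400268554688, 348.54034423828125) (111.30715942382812, 99.66605377197266) rigx 59.12858610783863
fin 184 (562.61572265625, 348.82275390625) (44.869422912597656, 14.605701446533203) rigx 59.00264748182195
tab 152 (532.9024047851562, 42.58683776855469) (18.95201301574707, 29.446006774902344) rigx -63.986951504386866
spare 42 (393.1396789550781, 81.83311462402344) (15.49114990234375, 15.380794525146484) rigx -184.7533239102136
```

View pics/c6.png

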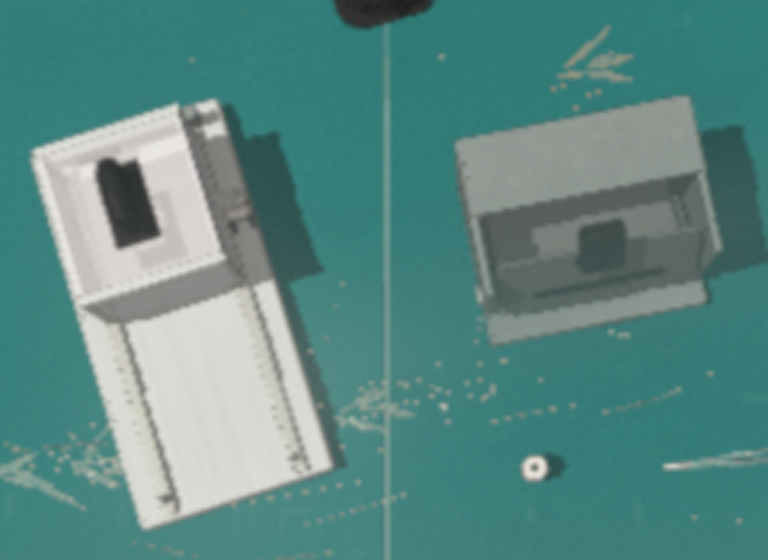

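The top view shows the hood over the cradle (fin at about (128,200), guard about 0.139), the bin tab back where it started (600,245), and the spare stand-off and the tweezers not moved.

```bash
python3 -c "
from h import *
print(ctrl.finish_job())"
```

```text
the job is handed in; nothing more can be done
None
```

I handed the job in at about 36 s, with no verdict returned: the stand-off is in the cradle, the guard latched at about 0.139 m (after a second push), the bin shut, and the spare stand-off and tweezers undisturbed.

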